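# Unsnap and push open the violet bead case

## Task

Open the bead case with the violet cover: press its yellow snap tab all the way in, then push the released cover by its thumb ridge along the case until it is completely off the bead tray and lies flat on the parking half of the case. Only press and push with the fingertips, never lift or tip the cover; leave the green case locked and everything else on the table where it stands.

Things in the scene. Friction and masses are not known exactly. Their poses are not given: they have to be found in the camera images.
- case_violet: fixed light-wood case with the violet cover, 190 long (x) by 80 wide (y), 41.5 high (all sizes in mm); yaw up to 0.5 rad. Origin: centre of underside, on the table; z up. From -x to +x: rear wall to x -89; bead tray to x -15, under the cover; snap tab x -9.5 to 18.5; parking half; end stop 37.5 high, inner face x +89. The cover is pushed towards +x, over the pressed-in tab, to the end stop
- cover_violet: violet plastic cover, loose, 50 to 100 g, 76 (x) by 68 (y) by 6 mm thick. Origin: centre of underside; axes as the case's. Seated: origin at case x -49, z 30 (top at z 36); the tab's edge blocks it 1.5 ahead. Once released it slides on the runners with under 3 N. Bead tray open: origin at case x +26 or more; at the end stop +51. A thumb ridge stands on top
- tab_violet (a joint): yellow snap tab of the violet case, travel straight down in m: 0 = standing up, blocking the cover; 0.0105 = fully in. It moves with about 5 N, has no spring and stays where it is pressed to. The cover can pass from 0.008 on; below that it is locked
- tab_violet_top (a point): centre of the top of the violet case's yellow snap tab (28 mm along case x, 42 wide), on the case's centre line at case x +4.5. Top 38 above the table when out, 27.5 when fully in. The seated cover's edge (top at 36) is 15.5 from this point in case -x: keep the pressing finger clear of it; on the +x side is free room
- cover_violet_ridge (a point): (mm) middle of the upright face of the violet cover's thumb ridge: the face to push, looking to case -x, at cover x +5. 7 above the cover's top, half-way up; the ridge is 44 wide (y), 14 high (top at case z 50), sloping down towards +x. Behind it (-x) 43 of flat cover top to put a fingertip over
- deck_violet (a point): point on the floor of the violet case's parking half, at case x +55, z 24 mm. The cover rides on two side runners (top z 30, 56 clear between) along the whole case, between side walls 37.5 high and 70 apart. Over the bead tray only, lips (z 37.5 to 41.5, 58 clear between) overhang the cover's edges
- case_green: fixed case of the same make and size with the green cover, to be left closed
- cover_green: the green cover, same make, locked by its own tab
- tab_green (a joint): yellow snap tab of the green case, 0 = out (locked); must stay out
- jar: small amber bead jar, 42 diameter, 58 mm high, upright; origin at centre of underside
- spool: wooden spool with a crimson middle, 38 diameter, 40 mm high, upright; origin at centre of underside
- bead_board: wooden bead board 130 x 150 x 18 mm, a few beads fixed on it (to 30 high); origin at centre of underside
- phone: telephone lying flat, 150 x 72 x 8 mm; origin at centre of underside
- gift_box: closed green gift box 94 x 134 x 50 mm; origin at centre of underside
- mug: white mug, 76 diameter, 85 mm high; origin at centre of underside
- notebook: black notebook 150 x 100 x 14 mm; origin at centre of underside
Things that resemble listed ones, but are neither listed nor needed, are in the scene too. What is shaped like the cover_green but pink or white is not meant. There is more than one size of the cover_violet; the one meant has the size given above.

How it is judged:
By the outcome, as a careful person would: the job done as asked, in the order asked, and still so for the second after the job is handed in, with the robot touching nothing.
It also fails if it takes over 40 s, if anything falls off the work surface, if the arm or the gripper's body presses on something with over 40 N, if the wrist force passes 120 N, or if a joint passes its speed limit or range.

## Robot

A 6-joint arm with a two-finger parallel gripper is mounted at the origin on the work surface. World frame = base frame: x ahead of the robot, y to its left, z up, the work surface at z = 0. Lengths are in m, angles in rad, forces in N, time in s.
With the tool pointing down it reaches from about 0.25 to 0.725 m from the base axis. Payload 4 kg.
Tool frame: the origin (TCP) lies on the centre line of the jaws, within the pads' length; the fingertips stand tip_reach ahead of it and the grasp point (between the pads) lies 5 mm behind it (tip_reach is the distance from the TCP to the fingertips, in m); z points along the fingers, y is the direction in which the jaws open and shut (so a half turn about z gives the same grasp; the last joint's range is limited). The gripper opens to 85 mm and grips with 20 to 120 N. Pads are 22 mm wide; open, the fingers measure 114 mm over their backs; the gripper's body (76 mm by 85 mm) begins 54 mm behind the grasp point. The pads swing forward as they close: fully open they stand 13 mm farther back than shut.
Start: joints at [-1.192, 0.241, 0.005, 1.335, 0, 1.571], TCP at [0.185, -0.465, 0.245] pointing down, gripper open.
Joint ranges: [-2.72, 2.72], [-1.05, 1.87], [-1.09, 1.28], [-1.99, 2.15], [-1.42, 1.44], [-3.14, 3.14]. Speed limits (rad/s): [2.79, 2.79, 3.14, 3.14, 3.14, 3.14].

## Interface

Orientations are given as a unit quaternion [x, y, z, w].
In Python, from workcell import * gives the robot as it stands.
- The arm moves only by the tool arm_command, never from a script. Its arguments are lists of equal length, an entry for each row: "translation": the shift along the tool's x, y, z in cm, a list of three; "turn": the turn about the tool's z in rad; "hand": the closure, from 0 (fully open) to 1 (shut). In form: {"translation": [[x, y, z], ...], "turn": [turn, ...], "hand": [hand, ...]}. A call has 1 to 5 rows; each row is the pose to reach, as a shift and turn from the pose commanded when the call began, along the tool's axes at that moment; what a row does not reach only later rows make up. A row lasts 1/12 s, in which the tool goes at most 41.7 mm and 7.16 degrees, less where a joint would pass 70% of its speed; a pose out of reach is approached as far as the arm can. A call with a gripper value outside its range is refused whole. The fingers move at their own pace and stop on an object; the grip force is fixed at half the most. Time passes only in rows, so rows that repeat a pose let the fingers close. It gives the time, the measured TCP pose, the force and the opening at its end, in the units of the state.
- get_obs(): the state, without advancing time (a new reading comes with each control period).
- camera(name): name is "scene" or "top"; returns (picture, depth): 400x640x3 uint8, red, green, blue; 400x640 float32, m along the optical axis (not along the pixel's ray), 0 where there is no reading.
- camera_info(name): a dict with "mtx" (3x3 intrinsics, pixels), "world_to_cam" (4x4, takes a point from world to camera coordinates). Camera axes: x right, y down, z forward; pixel columns grow to the right and rows downward; lengths in m; the calibration is good to about 2 mm. A picture is of the moment at which its call begins. camera_info takes no time and is no camera call.
- job_done(): hands the job in, once; it reports no verdict.
Trained networks look in the newest picture that a camera, given by its name, has taken for a name from the list of things; names that differ only in an ending like _2 or _b are one class to them, and where a whole thing is asked for, a point or a joint stands for the part that bears it (a point fixed in the world has none). Each returns a list of dicts, best first, with "conf" (0 to 1); they miss things now and then, are a little off and sometimes report something else, mostly with a low value. They report only what shows in the picture. A call takes as long as a camera call. They do not tell look-alikes from the thing itself.
- search_frame(camera, name): "location" ([row, column] in pixels, amid what is visible of it).
- spot_point(camera, name): "location" ([row, column] in pixels: a listed point, or the origin of a listed thing).
The state is a dict: "clock": time; "joint_pos": joint angles; "joint_vel": joint speeds; "tau": joint torques, N m; "eef_pos": TCP position; "tool_rot": TCP orientation; "ft_force": force on the tool from outside, world axes, zero at the start; "ft_torque": the same for the moment, N m; "grip_width": finger opening in m.
Only numpy, scipy, OpenCV 4.12 (cv2) and the standard library are available. Lean on these libraries where they do the work, as an engineer would, in place of code of your own. Each camera call takes 0.05 s, during which the arm holds its last target. There are 200 camera calls.

## Working session

There is one attempt and no reset: what is moved stays moved. The work goes in short steps, Python scripts to look and compute and a tool call to move; the robot and the scene stay as the last step left them, time stands still between calls to the robot, and variables do not carry over. Pictures are saved under pics/ and viewed, about 8 in all and at most 12, crops included, and the job is handed in when it is done.

Besides the shell and the picture viewer there is one more tool, called after "Call:" as name([rows], argument=value, ...), one row to a line, values as JSON. arm_command: Moves the arm, as the interface text tells. Its arguments: {"type":"object","properties":{"translation":{"type":"array","items":{"type":"array","items":{"type":"number"}}},"turn":{"type":"array","items":{"type":"number"}},"hand":{"type":"array","items":{"type":"number"}}},"required":["translation","turn","hand"]}

```bash
ls; mkdir -p pics
cat > h.py <<'E'
from workcell import *
import numpy as np, cv2
def snap(n,f):
    p,d=camera(n); cv2.imwrite('pics/'+f,p[:,:,::-1]); return p,d
def world(n,px,d=None,z=None):
    ci=camera_info(n);K=np.array(ci['mtx']);T=np.linalg.inv(np.array(ci['world_to_cam']))
    ray=np.linalg.inv(K)@np.array([px[1],px[0],1.])
    if z is None: return (T@np.append(ray*d,1))[:3]
    r=T[:3,:3]@ray;o=T[:3,3]
    return o+r*(z-o[2])/r[2]
E
python3 - <<'E'
from h import *
o=get_obs();print(o)
for n in('top','scene'):
    p,d=snap(n,n+'1.png');np.save(n+'d.npy',d)
    print(n,np.round(camera_info(n)['world_to_cam'],3).tolist(),np.array(camera_info(n)['mtx']).tolist())
    for t in('cover_violet','case_violet','tab_violet_top','cover_violet_ridge','deck_violet','case_green'):
        for r in spot_point(n,t)[:4]:
            l=r['location'];print(n,t,np.round(l),round(r['conf'],2),np.round(world(n,l,d=d[int(l[0]),int(l[1])]),3))
E
```

```text
pics
{'clock': 0.0, 'joint_pos': array([-1.19200262e+00,  2.41405778e-01,  3.73147464e-03,  1.33519026e+00,
        2.89149839e-05,  1.57080153e+00]), 'joint_vel': array([-7.96281723e-05, -5.25801567e-04,  2.49324955e-04,  3.00103060e-03,
        1.17146567e-03, -1.72832705e-03]), 'tau': array([ 5.01268532e-04, -3.72321868e+01,  2.52404934e+01,  1.71295489e-02,
        1.55489583e-04,  2.54029970e-07]), 'eef_pos': array([ 0.18468738, -0.46399893,  0.24441928]), 'tool_rot': array([ 9.82117933e-01,  1.88263898e-01, -1.80493561e-04, -1.01834738e-03]), 'ft_force': array([-0.70574322, -0.01555549,  0.05870438]), 'ft_torque': array([ 0.02473416,  0.0172663 , -0.04154568]), 'grip_width': 0.0850781767449871}
top [[0.003, -1.0, -0.031, -0.02], [-0.998, -0.001, -0.068, 0.546], [0.068, 0.031, -0.997, 1.029], [0.0, 0.0, 0.0, 1.0]] [[371.8668101853529, 0.0, 321.05630672770394], [0.0, 371.8668101853529, 195.17652620465051], [0.0, 0.0, 1.0]]
top cover_violet [202. 254.] 0.98 [0.525 0.168 0.036]
top cover_violet [254. 250.] 0.57 [0.381 0.182 0.01 ]
top case_violet [184. 254.] 0.58 [0.575 0.167 0.038
[... 512 characters left out ...]
 0.0, 1.0]] [[459.1069522886502, 0.0, 314.0798239968021], [0.0, 459.1069522886502, 202.7323532384544], [0.0, 0.0, 1.0]]
scene cover_violet [177. 384.] 0.75 [0.4   0.189 0.004]
scene cover_violet [200. 383.] 0.6 [0.529 0.179 0.046]
scene cover_violet [238. 319.] 0.43 [0.662 0.009 0.027]
scene case_violet [224. 383.] 0.62 [0.578 0.184 0.002]
scene tab_violet_top [221. 384.] 0.56 [0.595 0.183 0.037]
scene cover_violet_ridge [203. 380.] 0.93 [0.54  0.172 0.045]
scene cover_violet_ridge [165. 382.] 0.73 [0.368 0.18  0.023]
scene cover_violet_ridge [184. 249.] 0.31 [ 0.503 -0.21   0.047]
scene deck_violet [237. 383.] 0.98 [0.641 0.183 0.026]
scene case_green [206. 244.] 0.78 [ 0.569 -0.215  0.025]
```

Run:
```python
import cv2
a=cv2.imread('pics/top1.png');cv2.imwrite('pics/t1c.png',cv2.resize(a[130:300,150:430],None,fx=2.8,fy=2.8,interpolation=2))
```

```text
(no output)
```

View pics/t1c.png

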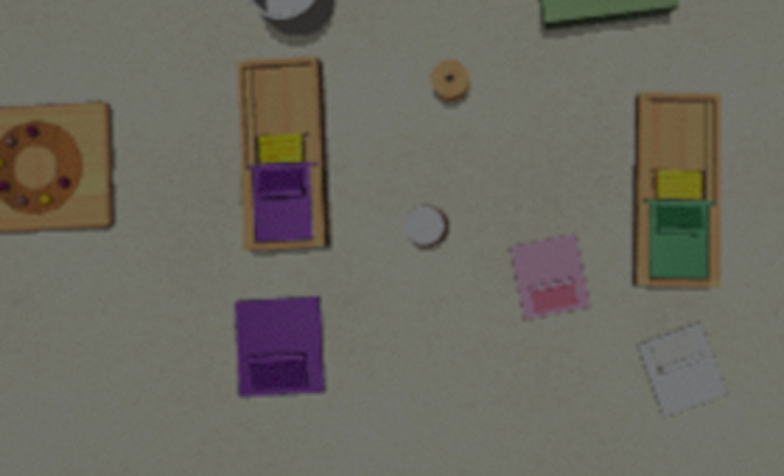

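View pics/scene1.png

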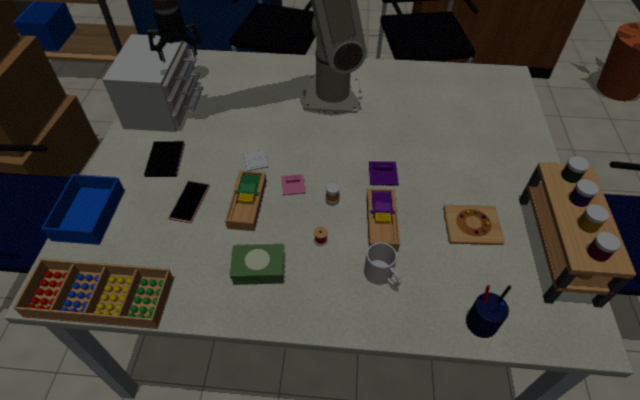

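Run:
```python
import workcell;print([k for k in dir(workcell) if not k.startswith('__')], getattr(workcell,'tip_reach',None))
from h import *
def cloud(n):
    d=np.load(n+'d.npy');v,u=np.mgrid[:400,:640];ci=camera_info(n)
    K=np.array(ci['mtx']);T=np.linalg.inv(np.array(ci['world_to_cam']))
    P=np.stack([(u-K[0,2])/K[0,0]*d,(v-K[1,2])/K[1,1]*d,d],-1)
    return P@T[:3,:3].T+T[:3,3]
for n in('top','scene'):
    P=cloud(n);im=cv2.imread(f'pics/{n}1.png');hsv=cv2.cvtColor(im,cv2.COLOR_BGR2HSV)
    reg=(P[...,0]>.44)&(P[...,0]<.72)&(P[...,1]>.10)&(P[...,1]<.26)
    # table bias
    t=reg&(P[...,2]<.012);print(n,'table z',np.median(P[t][:,2]))
    sat=hsv[...,1]>70
    H=hsv[...,0]
    for nm,m in(('case',reg&sat&(P[...,2]>.02)&(P[...,2]<.06)&(P[...,0]<.67)),('yel',reg&sat&(H>24)&(H<34)&(hsv[...,1]>170)),('vio',reg&sat&(H>125)&(H<160)&(P[...,2]>.02))):
        Q=P[m]
        if len(Q)<5: print(nm,len(Q));continue
        r=cv2.minAreaRect((Q[:,:2]*1000).astype(np.float32))
        c=Q.mean(0);w=np.linalg.eigh(np.cov(Q[:,:2].T))[1][:,1]
        print(nm,len(Q),'mean',c.round(4),'rect',np.round(r[0],1),np.round(r[1],1),round(r[2],1),'pca yaw',round(float(np.degrees(np.arctan(w[1]/w[0]))),1),'z med/10/90',np.percentile(Q[:,2],[10,50,90]).round(4))
    print('mug',P[(P[...,0]>.6)&(P[...,0]<.85)&(P[...,1]>.08)&(P[...,1]<.26)&(P[...,2]>.06)].min(0).round(3))
```

```text
['Unreachable', 'camera', 'camera_info', 'get_obs', 'job_done', 'search_frame', 'spot_point', 'tip_reach'] 0.014
top table z 0.0008456852780236446
case 1924 mean [0.5758 0.1778 0.0347] rect [574.8 177.9] [190.   81.3] 3.2 pca yaw 4.2 z med/10/90 [0.0242 0.0363 0.0432]
yel 156 mean [0.5801 0.1801 0.0374] rect [580.6 183.1] [49.3 27.1] 88.6 pca yaw 88.4 z med/10/90 [0.0351 0.0387 0.0413]
vio 550 mean [0.5266 0.177  0.0392] rect [527.5 179.4] [75.9 63. ] 0.1 pca yaw 2.6 z med/10/90 [0.0349 0.0376 0.0478]
mug [0.699 0.131 0.06 ]
scene table z 0.00019336540872527674
case 1529 mean [0.5757 0.1807 0.0347] rect [575.8 180.2] [191.8  80. ] 3.1 pca yaw 5.2 z med/10/90 [0.0238 0.0362 0.0434]
yel 67 mean [0.5814 0.1804 0.0371] rect [579.  179.7] [42.4 29.6] 86.0 pca yaw 80.1 z med/10/90 [0.0348 0.0381 0.0408]
vio 414 mean [0.5302 0.1773 0.04  ] rect [525.5 179.1] [78.  64.2] 1.0 pca yaw 3.2 z med/10/90 [0.0344 0.0383 0.0487]
mug [0.698 0.134 0.06 ]
```

```bash
cat >> h.py <<'E'
from scipy.spatial.transform import Rotation as R
C=np.array([.5753,.1790]);Y=np.radians(3.2)
def go(cx,cy,z):
    """tool shift (cm) and turn to case x,y (m), TCP height z, tool x along case x"""
    o=get_obs();r=R.from_quat(o['tool_rot']).as_matrix()
    p=np.r_[C+np.array([[np.cos(Y),-np.sin(Y)],[np.sin(Y),np.cos(Y)]])@[cx,cy],z]
    q=o['eef_pos']-np.r_[C,0];c,s=np.cos(Y),np.sin(Y)
    print('now case xy,z mm',np.round(1000*np.array([c*q[0]+s*q[1],-s*q[0]+c*q[1],q[2]]),1),'F',o['ft_force'].round(2),'w',round(o['grip_width'],4),'t',o['clock'])
    print('shift cm',np.round(100*r.T@(p-o['eef_pos']),2),'turn',round(np.arctan2(r[1,0],r[0,0])-Y,3))
E
python3 -c "
from h import *
go(.007,0,.13)"
```

```text
now case xy,z mm [-425.7 -620.8  245.3] F [-1.52  0.4  -0.23] w 0.0854 t 0.7
shift cm [ 60.73 -45.14  11.53] turn 0.323
```

Call:
arm_command([
  [60.7, -45.1, 3],
  [60.7, -45.1, 3],
  [60.7, -45.1, 3],
  [60.7, -45.1, 3],
  [60.7, -45.1, 3],
], turn=[0.323, 0.323, 0.323, 0.323, 0.323], hand=[1, 1, 1, 1, 1])

```text
clock: 1.12
eef_pos: [0.2916, -0.2914, 0.2374]
tool_rot: [1.0, 0.027, 0.0, 0.0]
ft_force: [1.5, 0.3, 0.8]
grip_width: 0.0254
```

```bash
python3 -c "
from h import *
go(.007,0,.13)"
```

```text
now case xy,z mm [-309.5 -453.8  237.4] F [1.49 0.35 0.84] w 0.0254 t 1.1167
shift cm [ 31.58 -45.43  10.74] turn -0.002
```

Call:
arm_command([
  [31, -44.5, 5],
  [31, -44.5, 5],
  [31, -44.5, 5],
  [31, -44.5, 5],
  [31, -44.5, 5],
], turn=[0, 0, 0, 0, 0], hand=[1, 1, 1, 1, 1])

```text
clock: 1.53
eef_pos: [0.4008, -0.1144, 0.2185]
tool_rot: [1.0, 0.028, 0.001, 0.0]
ft_force: [0.8, -1.1, 0.6]
grip_width: 0.0003
```

```bash
python3 -c "
from h import *
go(.007,0,.13)"
```

```text
now case xy,z mm [-190.6 -283.2  218.5] F [ 0.84 -1.11  0.56] w 0.0003 t 1.5333
shift cm [ 19.75 -28.33   8.85] turn -0.0
```

Call:
arm_command([
  [19.3, -27.7, 8.5],
  [19.3, -27.7, 8.5],
  [19.3, -27.7, 8.5],
  [19.3, -27.7, 8.5],
  [19.3, -27.7, 8.5],
], turn=[0, 0, 0, 0, 0], hand=[1, 1, 1, 1, 1])

```text
clock: 1.95
eef_pos: [0.5078, 0.0453, 0.167]
tool_rot: [0.999, 0.041, -0.0, -0.006]
ft_force: [-0.5, -1.2, 0.9]
grip_width: -0.0004
```

```bash
python3 -c "
from h import *
go(.007,0,.09)"
```

```text
now case xy,z mm [ -74.9 -129.8  167. ] F [-0.48 -1.22  0.87] w -0.0004 t 1.95
shift cm [  8.52 -12.66   7.87] turn 0.026
```

Call:
arm_command([
  [8.3, -12.4, 5],
  [8.3, -12.4, 5],
  [8.3, -12.4, 7],
  [8.3, -12.4, 7.5],
  [8.3, -12.4, 7.5],
], turn=[0, 0, 0, 0, 0], hand=[1, 1, 1, 1, 1])

```text
clock: 2.37
eef_pos: [0.5826, 0.0908, 0.1023]
tool_rot: [0.997, 0.068, -0.003, -0.02]
ft_force: [0.2, -0.1, -0.2]
grip_width: 0.0001
```

```bash
python3 -c "
from h import *
go(.007,0,.09)"
```

```text
now case xy,z mm [  2.4 -88.5 102.3] F [ 0.19 -0.13 -0.23] w 0.0001 t 2.3667
shift cm [ 1.17 -8.73  1.57] turn 0.08
```

Call:
arm_command([
  [0, 0, 0],
  [0, 0, 0],
  [0, 0, 0],
], turn=[0, 0, 0], hand=[1, 1, 1])

```text
clock: 2.62
eef_pos: [0.5818, 0.0897, 0.1048]
tool_rot: [0.998, 0.067, -0.002, -0.02]
ft_force: [0.3, -0.4, 0.4]
grip_width: 0.0
```

```bash
python3 -c "
from h import *
go(.007,0,.09);o=get_obs();print(o['joint_pos'].round(3),o['tool_rot'].round(4),o['tau'].round(1))"
```

```text
now case xy,z mm [  1.5 -89.5 104.8] F [ 0.28 -0.4   0.39] w 0.0 t 2.6167
shift cm [ 1.25 -8.82  1.83] turn 0.079
[0.133 0.507 0.019 1.084 0.04  3.141] [ 0.9975  0.0671 -0.0017 -0.0198] [  0.2 -46.5  22.9  -0.    0.1  -0. ]
```

Call:
arm_command([
  [0, 0, 0],
  [0, 0, 0],
  [0, 0, 0],
  [0, 0, 0],
  [0, 0, 0],
], turn=[-0.6, -0.6, -0.6, -0.6, -0.6], hand=[1, 1, 1, 1, 1])

```text
clock: 3.03
eef_pos: [0.5821, 0.0895, 0.1059]
tool_rot: [0.932, 0.361, 0.005, -0.019]
ft_force: [0.7, -0.2, 0.1]
grip_width: 0.0002
```

Call:
arm_command([
  [0, 0, 0],
  [0, 0, 0],
  [0, 0, 0],
  [0, 0, 0],
  [0, 0, 0],
], turn=[-0.6, -0.6, -0.6, -0.6, -0.6], hand=[1, 1, 1, 1, 1])

```text
clock: 3.45
eef_pos: [0.5821, 0.0895, 0.1059]
tool_rot: [0.784, 0.621, 0.011, -0.017]
ft_force: [0.3, 0.2, -0.1]
grip_width: 0.0
```

Call:
arm_command([
  [0, 0, 0],
  [0, 0, 0],
  [0, 0, 0],
  [0, 0, 0],
  [0, 0, 0],
], turn=[-0.6, -0.6, -0.6, -0.6, -0.6], hand=[1, 1, 1, 1, 1])

```text
clock: 3.87
eef_pos: [0.5821, 0.0895, 0.1059]
tool_rot: [0.565, 0.825, 0.015, -0.013]
ft_force: [-0.4, 0.6, 0.2]
grip_width: -0.0002
```

Call:
arm_command([
  [0, 0, 0],
  [0, 0, 0],
  [0, 0, 0],
  [0, 0, 0],
  [0, 0, 0],
], turn=[-0.6, -0.6, -0.6, -0.6, -0.6], hand=[1, 1, 1, 1, 1])

```text
clock: 4.28
eef_pos: [0.5821, 0.0895, 0.1059]
tool_rot: [0.296, 0.955, 0.018, -0.008]
ft_force: [-0.1, 0.4, 0.8]
grip_width: 0.0001
```

Call:
arm_command([
  [0, 0, 0],
  [0, 0, 0],
  [0, 0, 0],
  [0, 0, 0],
  [0, 0, 0],
], turn=[-0.6, -0.6, -0.6, -0.6, -0.6], hand=[1, 1, 1, 1, 1])

```text
clock: 4.7
eef_pos: [0.5821, 0.0895, 0.1059]
tool_rot: [0.001, 1.0, 0.02, -0.002]
ft_force: [0.1, -0.7, 0.2]
grip_width: 0.0002
```

```bash
python3 -c "
from h import *
go(.007,0,.09);o=get_obs();print(o['joint_pos'].round(3),o['tool_rot'].round(4),o['tau'].round(1))"
```

```text
now case xy,z mm [  1.8 -89.7 105.9] F [ 0.14 -0.65  0.21] w 0.0002 t 4.7
shift cm [-0.01  8.92  1.95] turn 3.084
[0.133 0.505 0.019 1.083 0.04  0.135] [ 9.000e-04  9.998e-01  1.980e-02 -2.000e-03] [  0.  -47.4  23.1  -0.    0.1   0.8]
```

```bash
sed -i "s/round(np.arctan2(r\[1,0\],r\[0,0\])-Y,3)/round((np.arctan2(r[1,0],r[0,0])-Y-np.pi+np.pi)%(2*np.pi)-np.pi,3)/" h.py
python3 -c "
from h import *
go(.007,0,.08)"
```

```text
now case xy,z mm [  1.8 -89.7 105.9] F [ 0.14 -0.65  0.21] w 0.0002 t 4.7
shift cm [-0.01  8.88  2.95] turn -0.058
```

Call:
arm_command([
  [0, 4.0, 1.0],
  [0, 8.0, 1.5],
  [0, 8.9, 2.0],
  [0, 8.9, 2.0],
  [0, 8.9, 2.0],
], turn=[-0.057, -0.057, -0.057, -0.057, -0.057], hand=[1, 1, 1, 1, 1])

```text
clock: 5.12
eef_pos: [0.5822, 0.1798, 0.0885]
tool_rot: [-0.026, 0.999, 0.019, -0.002]
ft_force: [-0.7, 0.5, 0.4]
grip_width: -0.0002
```

```bash
python3 -c "
from h import *
go(.007,0,.056)
p,d=snap('top','t2.png');cv2.imwrite('pics/t2c.png',cv2.resize(p[140:240,200:310,::-1],None,fx=5,fy=5,interpolation=2))
p,d=snap('scene','s2.png');cv2.imwrite('pics/s2c.png',cv2.resize(p[150:270,330:450,::-1],None,fx=5,fy=5,interpolation=2))
a=cv2.imread('pics/s2c.png');b=cv2.imread('pics/t2c.png');cv2.imwrite('pics/a2.png',cv2.resize(a,(600,600)))"
```

```text
now case xy,z mm [ 7.   0.4 88.5] F [-0.73  0.48  0.4 ] w -0.0002 t 5.1167
shift cm [-0.01 -0.17  3.25] turn -0.004
```

View pics/a2.png

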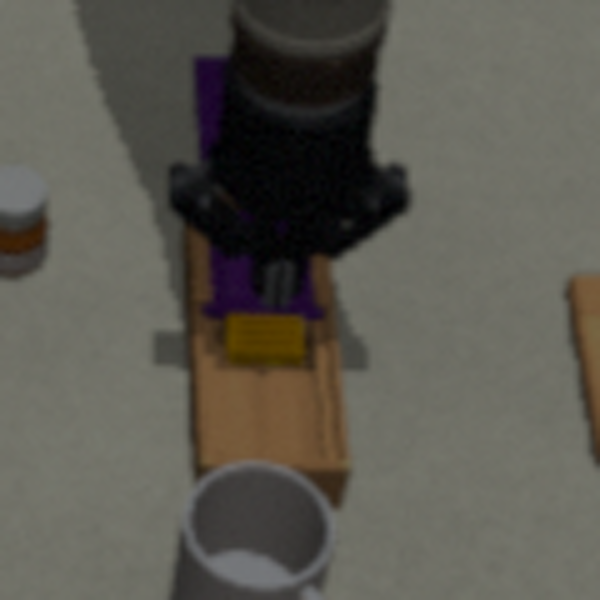

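```bash
python3 -c "
from h import *
o=get_obs();r=R.from_quat(o['tool_rot']).as_matrix();t=o['eef_pos']+r@[0,0,.014]
ci=camera_info('scene')
for P in (t,o['eef_pos'],[.5798,.1793,.038]):
  q=np.array(ci['world_to_cam'])@np.r_[P,1];u=np.array(ci['mtx'])@q[:3];print((u[:2]/u[2]-[330,150])*5)
go(.007,0,.054)"
```

```text
[269.61076421 294.27327886]
[271.58458635 278.09234556]
[262.1541094  331.41550849]
now case xy,z mm [ 7.4 -0.7 88.6] F [-0.66  0.21  0.11] w 0.0001 t 5.2167
shift cm [ 0.03 -0.06  3.46] turn -0.007
```

Call:
arm_command([
  [0, -0.1, 1.0],
  [0, -0.15, 2.0],
  [0, -0.2, 3.0],
  [0, -0.2, 3.3],
  [0, -0.2, 3.3],
], turn=[0, 0, 0, 0, 0], hand=[1, 1, 1, 1, 1])

```text
clock: 5.63
eef_pos: [0.5813, 0.1781, 0.0527]
tool_rot: [-0.025, 1.0, 0.019, -0.004]
ft_force: [0.3, -0.1, 0.4]
grip_width: 0.0001
```

```bash
python3 -c "
from h import *
go(.007,0,.0415)"
```

```text
now case xy,z mm [ 5.9 -1.2 52.7] F [ 0.33 -0.15  0.43] w 0.0001 t 5.6333
shift cm [-0.11  0.08  1.12] turn -0.006
```

Call:
arm_command([
  [-0.1, 0, 0.2],
  [-0.1, 0, 0.4],
  [-0.1, 0, 0.6],
  [-0.1, 0, 0.8],
  [-0.1, 0, 0.8],
], turn=[0, 0, 0, 0, 0], hand=[1, 1, 1, 1, 1])

```text
clock: 6.05
eef_pos: [0.5837, 0.1792, 0.0469]
tool_rot: [-0.025, 0.999, 0.019, -0.002]
ft_force: [-1.4, -2.6, 3.1]
grip_width: 0.0
```

```bash
python3 -c "
from h import *
go(.007,0,.0415)"
```

```text
now case xy,z mm [ 8.4 -0.3 46.9] F [-1.37 -2.6   3.14] w 0.0 t 6.05
shift cm [0.14 0.01 0.54] turn -0.006
```

Contact is made at about 5 N, and the tab is moving. I'll press on until it bottoms out.

Call:
arm_command([
  [0.05, 0, 0.2],
  [0.05, 0, 0.4],
  [0.05, 0, 0.5],
  [0.05, 0, 0.6],
  [0.05, 0, 0.6],
], turn=[0, 0, 0, 0, 0], hand=[1, 1, 1, 1, 1])

```text
clock: 6.47
eef_pos: [0.5837, 0.1793, 0.0416]
tool_rot: [-0.025, 0.999, 0.019, -0.002]
ft_force: [-1.0, -3.7, 8.0]
grip_width: 0.0003
```

```bash
python3 -c "
from h import *
go(.007,0,.0405)"
```

```text
now case xy,z mm [ 8.4 -0.2 41.6] F [-0.96 -3.65  7.97] w 0.0003 t 6.4667
shift cm [0.14 0.02 0.11] turn -0.006
```

Call:
arm_command([
  [0.1, 0, 0.1],
  [0.1, 0, 0.15],
  [0.1, 0, 0.2],
  [0.1, 0, 0.2],
], turn=[0, 0, 0, 0], hand=[1, 1, 1, 1])

```text
clock: 6.8
eef_pos: [0.5836, 0.1793, 0.0414]
tool_rot: [-0.025, 1.0, 0.019, -0.0]
ft_force: [-2.7, -5.7, 15.7]
grip_width: 0.0
```

```bash
python3 -c "
from h import *
go(.007,0,.0395)"
```

```text
now case xy,z mm [ 8.3 -0.2 41.4] F [-2.66 -5.7  15.67] w 0.0 t 6.8
shift cm [0.13 0.01 0.19] turn -0.006
```

Call:
arm_command([
  [0, 0, -2],
  [0, 0, -4],
  [4, 0, -4],
  [7.4, 0, -4],
  [7.4, 0, -4],
], turn=[0, 0, 0, 0, 0], hand=[1, 1, 1, 1, 1])

```text
clock: 7.22
eef_pos: [0.4978, 0.1729, 0.0759]
tool_rot: [-0.026, 0.999, 0.019, -0.01]
ft_force: [-3.1, 0.1, -0.8]
grip_width: 0.0002
```

```bash
python3 -c "
from h import *
go(-.066,0,.055)
p,d=snap('scene','s3.png');cv2.imwrite('pics/s3c.png',cv2.resize(p[150:270,330:450,::-1],None,fx=5,fy=5,interpolation=2))
m=(p[...,0]>110)&(p[...,1]>90)&(p[...,2]<30);m[:195]=0;m[235:]=0;m[:,:360]=0;m[:,410:]=0
v,u=np.where(m);print(len(v),np.median([world('scene',(a,b),d=d[a,b]) for a,b in zip(v,u)],0) if len(v) else '')"
```

```text
now case xy,z mm [-77.7  -1.7  75.9] F [-3.06  0.1  -0.76] w 0.0002 t 7.2167
shift cm [-1.21  0.1   2.08] turn -0.004
37 [0.58543324 0.17912585 0.02723254]
```

View pics/s3c.png

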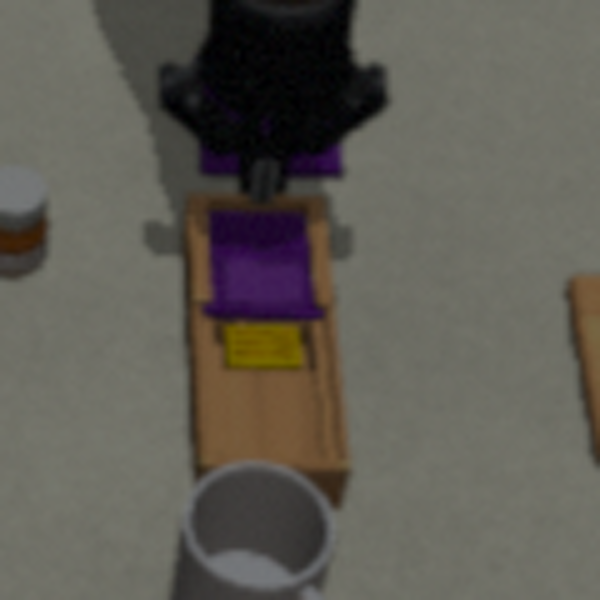

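The tab (crop 262,345) now sits low, and its depth reads z 27.2 mm, so it is fully in. The cover is still seated, with the fingers above and behind the ridge.

```bash
python3 -c "
from h import *
go(-.066,0,.055)"
```

```text
now case xy,z mm [-73.2  -1.1  77. ] F [ 0.03  0.29 -0.18] w -0.0003 t 7.2667
shift cm [-0.75  0.02  2.19] turn -0.004
```

Call:
arm_command([
  [0, 0, 0],
  [0, 0, 0.5],
  [0, 0, 1.0],
  [0, 0, 1.0],
  [0, 0, 1.0],
], turn=[0, 0, 0, 0, 0], hand=[1, 1, 1, 1, 1])

```text
clock: 7.68
eef_pos: [0.5085, 0.1748, 0.0681]
tool_rot: [-0.025, 0.999, 0.02, -0.003]
ft_force: [-0.2, 0.5, -0.1]
grip_width: -0.0003
```

```bash
python3 -c "
from h import *
go(-.067,0,.0555)"
```

```text
now case xy,z mm [-66.9  -0.5  68.1] F [-0.22  0.48 -0.13] w -0.0003 t 7.6833
shift cm [ 0.   -0.    1.26] turn -0.006
```

Call:
arm_command([
  [0, 0, 0.4],
  [0, 0, 0.8],
  [0, 0, 1.2],
  [0, 0, 1.2],
  [0, 0, 1.2],
], turn=[0, 0, 0, 0, 0], hand=[1, 1, 1, 1, 1])

```text
clock: 8.1
eef_pos: [0.5077, 0.1751, 0.0564]
tool_rot: [-0.025, 0.999, 0.02, -0.003]
ft_force: [-0.4, -0.3, 0.0]
grip_width: 0.0
```

```bash
python3 -c "
from h import *
go(-.055,0,.0555)"
```

```text
now case xy,z mm [-67.7  -0.1  56.4] F [-0.41 -0.29  0.05] w 0.0 t 8.1
shift cm [-1.27  0.01  0.09] turn -0.006
```

Call:
arm_command([
  [0, 0, 0.15],
  [-0.5, 0, 0.15],
  [-1.0, 0, 0.15],
  [-1.5, 0, 0.15],
  [-2.0, 0, 0.15],
], turn=[0, 0, 0, 0, 0], hand=[1, 1, 1, 1, 1])

```text
clock: 8.52
eef_pos: [0.5287, 0.1764, 0.0555]
tool_rot: [-0.025, 0.999, 0.02, -0.003]
ft_force: [-0.8, 0.3, 0.2]
grip_width: 0.0
```

```bash
python3 -c "
from h import *
go(.046,0,.055)"
```

```text
now case xy,z mm [-46.6  -0.   55.5] F [-0.82  0.27  0.19] w 0.0 t 8.5167
shift cm [-9.26  0.05  0.02] turn -0.005
```

Call:
arm_command([
  [-0.5, 0, 0],
  [-1.0, 0, 0],
  [-1.5, 0, 0],
  [-2.0, 0, 0],
  [-2.5, 0, 0],
], turn=[0, 0, 0, 0, 0], hand=[1, 1, 1, 1, 1])

```text
clock: 8.93
eef_pos: [0.5535, 0.1776, 0.0552]
tool_rot: [-0.025, 0.999, 0.02, -0.003]
ft_force: [-0.6, -0.5, 0.8]
grip_width: 0.0006
```

```bash
python3 -c "
from h import *
go(.046,0,.055)
p,d=snap('scene','s4.png');cv2.imwrite('pics/s4c.png',cv2.resize(p[150:270,330:450,::-1],None,fx=5,fy=5,interpolation=2))"
```

```text
now case xy,z mm [-21.8  -0.2  55.2] F [-0.63 -0.51  0.82] w 0.0006 t 8.9333
shift cm [-6.78  0.06 -0.01] turn -0.005
```

View pics/s4c.png

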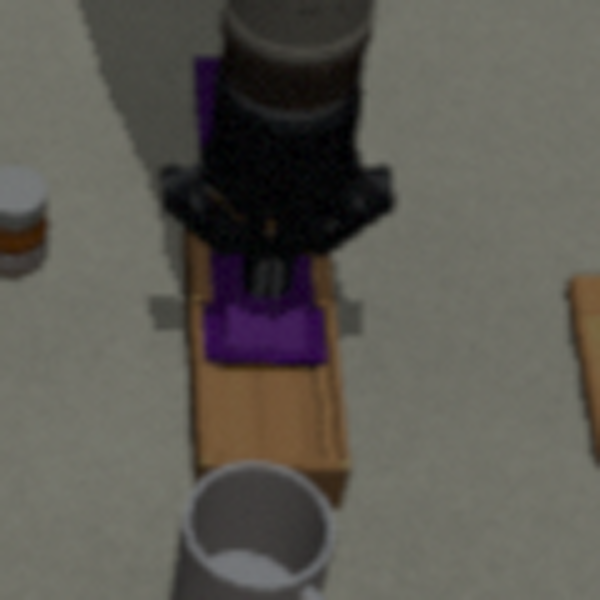

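The cover slides with the fingers over the tab: its front edge is now at crop row ~362 and it lies flat. I'll continue.

Call:
arm_command([
  [-0.5, 0, 0],
  [-1.0, 0, 0],
  [-1.5, 0, 0],
  [-2.0, 0, 0],
  [-2.5, 0, 0],
], turn=[0, 0, 0, 0, 0], hand=[1, 1, 1, 1, 1])

```text
clock: 9.4
eef_pos: [0.5785, 0.1789, 0.0551]
tool_rot: [-0.025, 0.999, 0.02, -0.003]
ft_force: [-0.5, 0.4, -0.2]
grip_width: 0.0001
```

Call:
arm_command([
  [-0.5, 0, 0],
  [-1.0, 0, 0],
  [-1.5, 0, 0],
  [-2.0, 0, 0],
  [-2.3, 0, 0],
], turn=[0, 0, 0, 0, 0], hand=[1, 1, 1, 1, 1])

```text
clock: 9.82
eef_pos: [0.6018, 0.18, 0.055]
tool_rot: [-0.025, 0.999, 0.02, -0.002]
ft_force: [-1.0, -0.7, 0.9]
grip_width: -0.0
```

```bash
python3 -c "
from h import *
go(.042,0,.055)"
```

```text
now case xy,z mm [26.5 -0.4 55. ] F [-0.99 -0.7   0.93] w -0.0 t 9.8167
shift cm [-1.55  0.05  0.  ] turn -0.006
```

Call:
arm_command([
  [-0.4, 0, 0],
  [-0.8, 0, 0],
  [-1.2, 0, 0],
  [-1.5, 0, 0],
  [-1.5, 0, 0],
], turn=[0, 0, 0, 0, 0], hand=[1, 1, 1, 1, 1])

```text
clock: 10.23
eef_pos: [0.6168, 0.1807, 0.055]
tool_rot: [-0.025, 0.999, 0.02, -0.002]
ft_force: [0.6, 1.0, -0.1]
grip_width: 0.0001
```

Call:
arm_command([
  [0.6, 0, 0],
  [1.2, 0, 0],
  [1.2, 0, -1],
  [1.2, 0, -4],
  [1.2, 0, -7],
], turn=[0, 0, 0, 0, 0], hand=[1, 1, 1, 1, 1])

```text
clock: 10.65
eef_pos: [0.6024, 0.177, 0.1247]
tool_rot: [-0.025, 0.999, 0.019, -0.005]
ft_force: [0.7, 0.3, 0.3]
grip_width: 0.0
```

Call:
arm_command([
  [4, 0, 0],
  [8, 0, -2],
  [12, 0, -4],
  [15, 0, -5],
  [15, 0, -5],
], turn=[0, 0, 0, 0, 0], hand=[1, 1, 1, 1, 1])

```text
clock: 11.07
eef_pos: [0.4492, 0.1672, 0.1787]
tool_rot: [-0.026, 0.999, 0.02, -0.003]
ft_force: [-0.7, 0.3, -1.1]
grip_width: -0.0
```

Run:
```python
from h import *
go(0,0,.2)
p,d=snap('scene','s5.png');cv2.imwrite('pics/s5c.png',cv2.resize(p[150:270,330:450,::-1],None,fx=5,fy=5,interpolation=2))
hsv=cv2.cvtColor(p,cv2.COLOR_RGB2HSV)
m=(hsv[...,1]>70)&(hsv[...,0]>125)&(hsv[...,0]<160);v,u=np.where(m)
Q=np.array([world('scene',(a,b),d=d[a,b]) for a,b in zip(v,u)])
k=(Q[:,0]>.5)&(Q[:,0]<.7)&(abs(Q[:,1]-.18)<.06);Q=Q[k];c,s=np.cos(Y),np.sin(Y);q=Q[:,:2]-C
X=c*q[:,0]+s*q[:,1];W=-s*q[:,0]+c*q[:,1]
print(len(Q),'case x',np.percentile(X,[1,50,99]),'y',np.percentile(W,[1,50,99]),'z',np.percentile(Q[:,2],[2,20,50,98]))
f=(Q[:,2]<.041);print(np.linalg.lstsq(np.c_[X[f],W[f],np.ones(f.sum())],Q[f,2],rcond=None)[0])
for t in('cover_violet',):print(spot_point('scene',t)[:3])
```

```text
now case xy,z mm [-126.6   -4.7  178.7] F [-0.7   0.28 -1.11] w -0.0 t 11.0667
shift cm [-12.64   0.61  -2.17] turn -0.004Traceback (most recent call last):
  File "<stdin>", line 6, in <module>
  File "h.py", line 6, in world
    ci=camera_info(n);K=np.array(ci['mtx']);T=np.linalg.inv(np.array(ci['world_to_cam']))
ValueError: time passes only in moves, steps and waits
```

View pics/s5c.png

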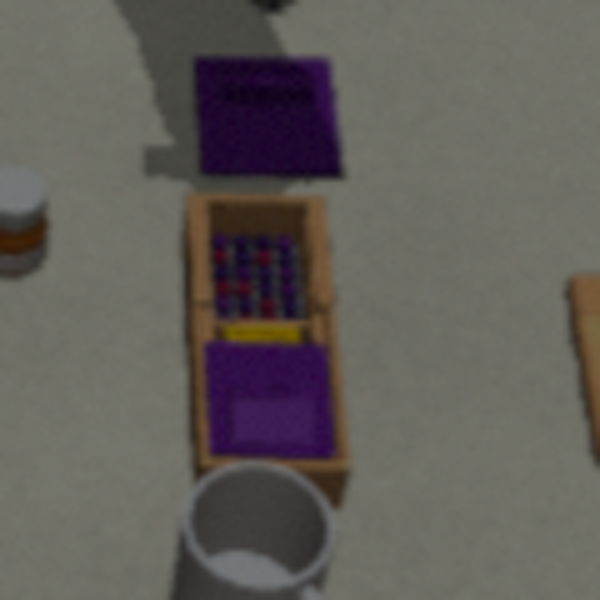

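The bead tray is open (beads at crop 255,275). The cover lies squarely on the parking half (rows 343–458) and the arm is clear. I'll check the numbers and hand in only if they agree.

Run:
```python
from h import *
ok=True
for n in('top','scene'):
    p,d=snap(n,n+'6.png');ci=camera_info(n);v,u=np.mgrid[:400,:640]
    K=np.array(ci['mtx']);T=np.linalg.inv(np.array(ci['world_to_cam']))
    P=np.stack([(u-K[0,2])/K[0,0]*d,(v-K[1,2])/K[1,1]*d,d],-1)@T[:3,:3].T+T[:3,3]
    hsv=cv2.cvtColor(p,cv2.COLOR_RGB2HSV);c,s=np.cos(Y),np.sin(Y);q=P[...,:2]-C
    X=c*q[...,0]+s*q[...,1];W=-s*q[...,0]+c*q[...,1];Z=P[...,2]
    m=(hsv[...,1]>70)&(hsv[...,0]>125)&(hsv[...,0]<160)&(abs(W)<.045)&(X>0)&(X<.1)&(Z>.015)
    f=m&(Z<.041)
    t=np.linalg.lstsq(np.c_[X[f],W[f],np.ones(f.sum())],Z[f],rcond=None)[0]
    x=np.percentile(X[m],[1,99]);print(n,m.sum(),'x',x,'y',np.percentile(W[m],[1,99]),'z med flat',np.median(Z[f]),'tilt',t[:2])
    ok&=x.mean()>.035 and abs(np.median(Z[f])-.036)<.004
    D=np.load(n+'d.npy');g=(P[...,1]<.09)&(P[...,0]>.3)&(P[...,0]<.8)&(P[...,1]>-.4)
    print('right-side scene changed px',(abs(D-d)[g&(D>0)&(d>0)]>.015).sum(),g.sum())
print(ok,get_obs()['clock'])
if ok: print(job_done())
```

```text
top 643 x [0.01040519 0.08576218] y [-0.03303394  0.03401545] z med flat 0.03684538334860532 tilt [-0.00635331 -0.01085889]
right-side scene changed px 4179 35557
scene 555 x [0.01031911 0.08514884] y [-0.03280753  0.03315732] z med flat 0.036834414376651026 tilt [ 0.01258531 -0.01121228]
right-side scene changed px 82 26695
True 11.2167
the job is handed in; nothing more can be done
None
```

The violet case is open and the job is handed in at about 11.2 s. I pressed the yellow tab down until it stopped, then pushed the cover by its thumb ridge onto the parking half, lifted away and cleared the arm.

**Tab:** It bottomed out at 16 N with no further movement. The camera depth put its top at 27.2 mm, against 27.5 mm for fully in.

**Cover:** Both cameras put its centre at about case x +48 mm, where +26 mm or more was needed. Its top is at 36.8 mm, and it lies flat within about 0.7°. The last picture shows the bead tray open.

**Forces:** The readings I took during the push were about 1 N.

**Checks that disagreed or were incomplete:**
- **Rest of the table:** I compared the right side, including the green case, before and after. The scene camera changed in only 82 of 26,695 pixels. The top camera changed in 4,179 of 35,557; I think this is the arm having been in that view at the start, but I did not isolate it. No fingertip went near the green case.
- **Gripper tilt:** On the way in the last joint reached its range end (read 3.141), which left the gripper tilted by about 2.3°. I turned it half round to back off the limit, and the small tilt stayed through the rest of the job.

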